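# Lay the box grater down on the chopping board

## Task

Get the box grater ready for grating lying down: without gripping or lifting it, push low to slide it, still standing, towards the finger-slot end of the chopping board until it has room to lie at full length inside the juice groove. Then push it high on its coarse side so that it topples away from the slot and comes to rest flat along the board, coarse side up and wholly inside the groove. Be gentle with it, and leave the bowl, teacup and carton where they are.

Things in the scene. Friction and masses are not known exactly. Their poses are not given: they have to be found in the camera images.
- grater: Hollow four-sided sheet-steel box grater, 0.22 to 0.45 kg, standing on the board. Foot 105 mm wide (its x) by 78 deep (its y), open below, walls 4 mm; tapers evenly to 78 x 48 at height 185; on top a black 8 mm cap and a handle loop (73 mm wide, bar 11 mm thick) up to 226 mm. Centre of mass about 95 mm up. Origin: centre of the foot's underside, z up. Broad faces are square to its y.
- coarse_face (a point): Middle of the grater's broad coarse face (big raised teeth 10 mm across), its -y side, at (0, -31, 100) mm in the grater's axes. At the start it looks roughly towards the finger-slot end of the board. Pushed above about 110 mm the grater tips about its heel, overbalances at about 22 degrees and falls by itself on its fine face; the heel stays within about 15 mm of where it stood.
- fine_face (a point): Middle of the grater's other broad face (many 3 mm pricks), its +y side, at (0, +31, 100) mm in the grater's axes. Pushed below about 45 mm above the board the grater slides without tipping (friction with the board about 0.5 to 0.7).
- heel_a (a point): One end (-x) of the grater's heel, the edge of the foot's underside below the fine face, at (-52.5, +39, 0) mm in the grater's axes.
- heel_b (a point): The other end (+x) of the heel, at (+52.5, +39, 0) mm in the grater's axes.
- top_a (a point): Outer corner of the top of the handle loop, at (-34, 0, +226) mm in the grater's axes. Lying on its fine face the grater is 227 mm long from heel to handle top and about 78 mm high at the foot.
- top_b (a point): The other outer corner of the top of the handle loop, at (+34, 0, +226) mm in the grater's axes.
- groove_middle (a point): On top of the light wooden chopping board (fixed, 264 x 414 x 22 mm thick), in the middle of the rectangle framed by its juice groove; x across the board, y along it, z up. Groove's inner edges at x = +-105 and y = +-160 mm; groove 8 mm wide, flat to the touch. Board ends at y = -228 and +186 mm, sides at x = +-132.
- finger_slot (a point): Middle of the finger slot, a hole 90 x 24 mm through the board, outside the groove near the board's -y end: at (0, -199, 0) mm from groove_middle, at the height of the board's top.
- bowl: Steel mixing bowl 292 mm across and 99 mm high with a wire whisk lying in it, whose handle sticks 80 mm out over the rim at the robot's side, up to 145 mm high; on the table left of the board. Origin: centre of its underside. Leave alone.
- teacup: White teacup 92 mm across and 66 mm high, on the table right of the board. Origin: centre of its underside. Leave alone.
- carton: Small cardboard carton 38 x 62 x 105 mm standing on the table right of the board, nearer the robot than the teacup. Origin: centre of its underside. Leave alone.

How it is judged (in metres and radians):
On the way, in this order (a step that is already met when the one before it is completed fails the run):
1. the grater, still standing, has been slid far enough towards the finger-slot end that it has room to lie inside the groove (heel at least 60 mm to the slot side of the groove's middle) (angle between grater's own z axis and vertical below 0.1 rad and y of each of heel_a, heel_b in the frame of groove_middle below -0.06 m and z of each of heel_a, heel_b in the frame of groove_middle below 0.01 m), for 0.2 s.
2. the grater has been tipped over and lies with its coarse side up (angle between grater's own y axis and vertical above 2.95 rad and z of each of heel_a, heel_b in the frame of groove_middle below 0.008 m and z of top_a in the frame of groove_middle below 0.05 m), for 0.2 s.
At the end, for the whole second after the job is handed in: The grater lies at rest on its fine face on the board, coarse side up and level within about 7 degrees, with its heel and the top of its handle inside the juice groove's rectangle (up to 3 mm over the groove's inner edge allowed) (all of step 2 and x of heel_a in the frame of groove_middle between -0.108 and 0.108 m and y of heel_a in the frame of groove_middle between -0.163 and 0.163 m and x of heel_b in the frame of groove_middle between -0.108 and 0.108 m and y of heel_b in the frame of groove_middle between -0.163 and 0.163 m and x of top_a in the frame of groove_middle between -0.108 and 0.108 m and y of top_a in the frame of groove_middle between -0.163 and 0.163 m and x of top_b in the frame of groove_middle between -0.108 and 0.108 m and y of top_b in the frame of groove_middle between -0.163 and 0.163 m and linear speed of grater below 0.02 m/s and angular speed of grater below 0.1 rad/s); the robot touches nothing.
It fails at once if the grater is lifted off the board or knocked over the wrong way (its heel more than 20 mm above the board) (z of any of heel_a, heel_b in the frame of groove_middle above 0.02 m).
It fails at once if the grater is gripped or shoved hard (more than 25 N between fingers and grater) (contact force between the fingers and grater above 25 N).
It fails at once if the bowl is moved by more than 20 mm (distance of bowl from where it was at the start of the episode above 0.02 m).
It fails at once if the teacup is moved by more than 20 mm (distance of teacup from where it was at the start of the episode above 0.02 m).
It fails at once if the carton is moved by more than 20 mm (distance of carton from where it was at the start of the episode above 0.02 m).
It also fails if it takes over 51 s, if anything falls off the work surface, if the arm or the gripper's body presses on something with over 40 N, if the wrist force passes 120 N, or if a joint passes its speed limit or range.

## Robot

A 6-joint arm with a two-finger parallel gripper is mounted at the origin on the work surface. World frame = base frame: x ahead of the robot, y to its left, z up, the work surface at z = 0. Lengths are in mm, angles in degrees, forces in N, time in s.
With the tool pointing down it reaches from about 300 to 875 mm from the base axis. Payload 6.4 kg.
Tool frame: the origin (TCP) lies midway between the tips of the shut fingers; the grasp point (between the pads) lies 19 mm behind it; z points along the fingers, y is the line along which they close (so a half turn about z gives the same grasp; the last joint's range is limited). The gripper opens to 88 mm and grips with 3 to 60 N. Pads are 18 mm wide; open, the fingers measure 123 mm over their backs; the gripper's body (75 mm by 187 mm) begins 45 mm behind the grasp point.
Start: joints at [60.946, 10.359, 92.074, -0, 77.567, -11.82], TCP at [170.352, 549.201, 238.714] pointing down, gripper open.
Joint ranges: [-171.53, 171.53], [-51.25, 118.39], [17.06, 147.69], [-65.23, 245.23], [0, 150.52], [-178.68, 178.68]. Speed limits (degrees/s): [147.25, 147.25, 172.46, 180, 180, 180].

## Interface

Orientations are given as [roll, pitch, yaw] about the fixed x, y, z axes, in that order (R = Rz(yaw) Ry(pitch) Rx(roll)).
In Python, from workcell import observe, viewer, env gives the robot as it stands.
- The arm moves only by the tool apply_moves, never from a script. Its argument "steps" is a list of rows, each an object with "linear": the shift along the tool's x, y, z in cm, a list of three; "rot": the turn, a rotation vector about the tool's x, y, z in units of 5 degrees (1.0 is 5 degrees), a list of three; "grip": the opening, from 0 (shut) to 1 (fully open). In form: [{"linear": [x, y, z], "rot": [rx, ry, rz], "grip": grip}, ...]. A call has 1 to 20 rows; each row is the pose to reach, as a shift and turn from the pose commanded when the call began, along the tool's axes at that moment; what a row does not reach only later rows make up. A row lasts 1/10 s, in which the tool goes at most 50 mm and 8.59 degrees, less where a joint would pass 70% of its speed; a pose out of reach is approached as far as the arm can. A call with a gripper value outside its range is refused whole. The fingers move at their own pace and stop on an object; "newtons" is the grip in N (left out, the last holds). Time passes only in rows, so rows that repeat a pose let the fingers close. It gives the time, the measured TCP pose, the force, the opening and the grip force at its end, in the units of the state.
- observe(): the state, without advancing time (a new reading comes with each control period).
- viewer.get_image(name): name is "scene" or "top" or "wrist"; returns a dict with "color" (400x640x3 uint8, red, green, blue), "fx", "fy", "cx", "cy" (pixels), "dist_coeffs" ([k1, k2, p1, p2, k3] as OpenCV has them; the pictures are not rectified), "camera_from_world" (4x4, takes a point from world to camera coordinates); the wrist camera has in their place "hand_eye" (4x4, takes a point from camera to tool coordinates, whose origin is the TCP and whose axes are the flange's). Camera axes: x right, y up, looking along -z (the intrinsics and any distortion apply to the point x, -y, -z); pixel columns grow to the right and rows downward; lengths in mm; the calibration is good to about 2 mm. A picture is of the moment at which its call begins: read the wrist's pose just before it. There is no depth.
- env.finish_job(): hands the job in; it is judged then, once.
The state is a dict: "t": time; "joint_pos": joint angles; "joint_velocities": joint speeds; "effort": joint torques, N m; "ee_pos": TCP position; "ee_rot": TCP orientation; "contact_force": force on the tool from outside, world axes, zero at the start; "ft_torque": the same for the moment, N m; "gripper_width": opening from 0.0 (shut) to 1.0 (fully open); "finger_force": force on a finger pad.
Only numpy, scipy, OpenCV 4.12 (cv2) and the standard library are available. Lean on these libraries where they do the work, as an engineer would, in place of code of your own. Each camera call takes 0.05 s, during which the arm holds its last target. There are 200 camera calls.

## Working session

There is one attempt and no reset: what is moved stays moved. The work goes in short steps, Python scripts to look and compute and a tool call to move; the robot and the scene stay as the last step left them, time stands still between calls to the robot, and variables do not carry over. Pictures are saved under pics/ and viewed, at most 10 in all, crops included, and the job is handed in when it is done.

Besides the shell and the picture viewer there is one more tool, called by a JSON object that holds its "api" and its "payload". apply_moves: Moves the arm, as the interface text tells. Its arguments: {"type":"object","properties":{"steps":{"type":"array","items":{"type":"object","properties":{"linear":{"type":"array","items":{"type":"number"}},"rot":{"type":"array","items":{"type":"number"}},"grip":{"type":"number"}}}},"newtons":{"type":"number"}},"required":["steps"]}

```bash
mkdir -p pics; python3 - <<'E'
from workcell import observe, viewer, env
import cv2,pickle
s=observe();print(s)
for n in ("scene","top"):
    d=viewer.get_image(n);cv2.imwrite(f"pics/{n}0.png",d["color"][:,:,::-1]);pickle.dump(d,open(n+"0.pkl","wb"))
    print({k:v for k,v in d.items() if k!="color"})
E
```

```text
{'t': 0.0, 'joint_pos': array([ 6.09458102e+01,  1.03991288e+01,  9.21296973e+01,  1.22510294e-03,
        7.75662808e+01, -1.18203795e+01]), 'joint_velocities': array([-0.02575069, -0.06585109, -0.04177898,  0.01561793,  0.04113934,
       -0.0238283 ]), 'effort': array([ 3.23075601e-04, -4.33872521e+01, -3.41843569e+01,  7.03403936e-02,
        3.83847021e-02, -1.61304024e-04]), 'ee_pos': array([170.08218802, 548.73474863, 237.85378069]), 'ee_rot': array([-1.79907155e+02, -2.06526657e-02,  1.62765908e+02]), 'contact_force': array([ 0.15235342,  0.10151072, -0.54396985]), 'ft_torque': array([-0.00944817,  0.00704201,  0.02085091]), 'finger_force': 0.0, 'gripper_width': 1.0044458799408886}
{'fx': 379.01447998660575, 'fy': 379.01447998660575, 'cx': 316.2624837698282, 'cy': 200.74960028820453, 'dist_coeffs': array([-0.06915726,  0.        ,  0.        ,  0.        ,  0.        ]), 'camera_from_world': array([[ 8.03309671e-01,  5.95264967e-01, -1.87934026e-02,
        -4.74138166e+02],
       [-3.54254387e-01,  5.02956303e-01,  7.88377312e-01,
         4.21137143e+01],
       [ 4.78745655e-01, -6.26653473e-01,  6.14904889e-01,
        -1.75014776e+03],
       [ 0.00000000e+00,  0.00000000e+00,  0.00000000e+00,
         1.00000000e+00]])}
{'fx': 406.4166685355082, 'fy': 406.4166685355082, 'cx': 320.0715218642763, 'cy': 194.86566948168635, 'dist_coeffs': array([-0.10620443,  0.        ,  0.        ,  0.        ,  0.        ]), 'camera_from_world': array([[-1.65346845e-02, -9.99858920e-01, -2.95712544e-03,
         4.58795118e+01],
       [ 9.98154952e-01, -1.66791742e-02,  5.83823391e-02,
        -5.29022634e+02],
       [-5.84234250e-02, -1.98633585e-03,  9.98289917e-01,
        -1.58442840e+03],
       [ 0.00000000e+00,  0.00000000e+00,  0.00000000e+00,
         1.00000000e+00]])}
```

```bash
python3 - <<'E'
import cv2
a=cv2.imread("pics/top0.png");cv2.imwrite("pics/top0c.png",cv2.resize(a[60:300,180:500],None,fx=2.5,fy=2.5,interpolation=cv2.INTER_CUBIC))
a=cv2.imread("pics/scene0.png");cv2.imwrite("pics/scene0c.png",cv2.resize(a,(800,500)))
E
```

```text
(no output)
```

View pics/top0c.png

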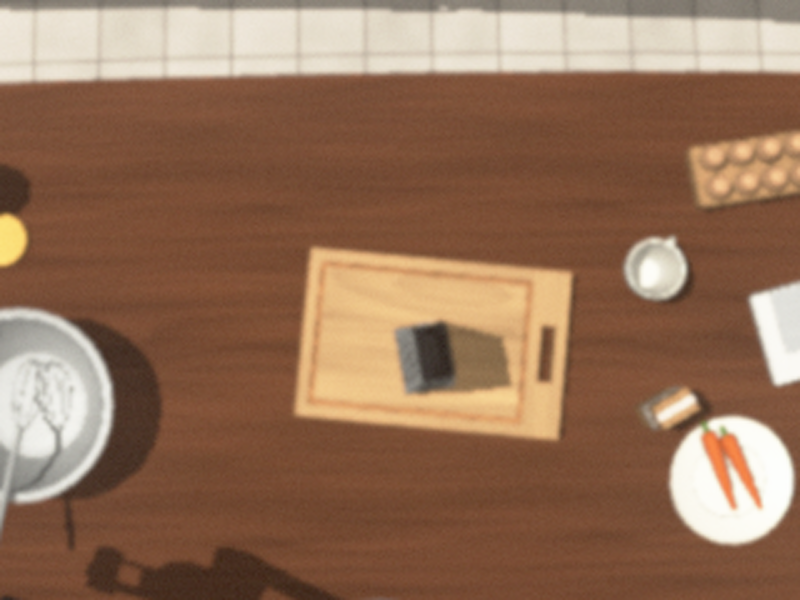

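View pics/scene0c.png

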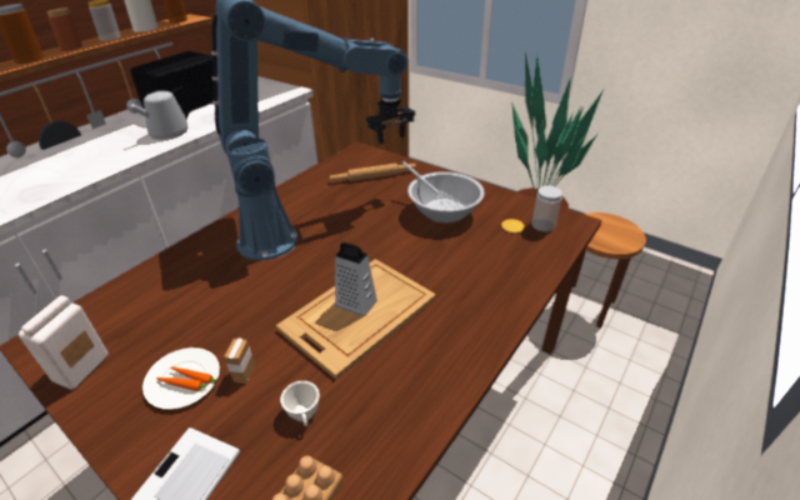

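Top crop: board corners at about (312,247), (573,270), (559,439) and (295,416), with the slot at (546,353) towards world −y. The grater foot spans about (397..455, 320..393). The scene view shows the coarse side facing the slot. Next I'll measure these.

```bash
cat > h.py <<'E'
import cv2,numpy as np,pickle
from scipy.spatial.transform import Rotation as R
F=np.diag([1,-1,-1.])
def K(d): return np.array([[d["fx"],0,d["cx"]],[0,d["fy"],d["cy"]],[0,0,1]])
def cfw(d,pos=None,rot=None):
    if "camera_from_world" in d: return np.array(d["camera_from_world"])
    T=np.eye(4);T[:3,:3]=R.from_euler("xyz",rot,degrees=True).as_matrix();T[:3,3]=pos
    return np.linalg.inv(T@np.array(d["hand_eye"]))
def ray(d,T,px):
    u=cv2.undistortPoints(np.array(px,float).reshape(-1,1,2),K(d),np.array(d["dist_coeffs"],float)).reshape(-1,2)
    v=np.c_[u[:,0],-u[:,1],-np.ones(len(u))]@T[:3,:3]
    return -T[:3,:3].T@T[:3,3],v
def onplane(d,T,px,z):
    c,v=ray(d,T,px); return c+v*((z-c[2])/v[:,2])[:,None]
def proj(d,T,P):
    P=np.atleast_2d(P)@T[:3,:3].T+T[:3,3]
    return cv2.projectPoints(P@F,np.zeros(3),np.zeros(3),K(d),np.array(d["dist_coeffs"],float))[0].reshape(-1,2)
def pose(x,y,z,yaw):
    T=np.eye(4);T[:3,:3]=R.from_euler("z",yaw,degrees=True).as_matrix();T[:3,3]=x,y,z;return T
def tf(T,P): return np.atleast_2d(P)@T[:3,:3].T+T[:3,3]
BC=np.array([[132,186,0],[132,-228,0],[-132,-228,0],[-132,186,0],[0,-199,0]],float)
E
python3 - <<'E'
from h import *
from scipy.optimize import least_squares
d=pickle.load(open("top0.pkl","rb"));T=cfw(d)
px=np.array([[312,247],[573,270],[559,439],[295,416],[546,353]])/2.5-0.3+[180,60]
s=pickle.load(open("scene0.pkl","rb"));Ts=cfw(s)
ps=np.array([[435,293],[333,370],[278,325],[382,262],[313,343]])*.8
P=onplane(d,T,px,22);print(P.round(1))
f=lambda q:np.r_[(proj(d,T,tf(pose(*q),BC))-px).ravel(),(proj(s,Ts,tf(pose(*q),BC))-ps).ravel()]
r=least_squares(f,[520,0,22,-5],loss="soft_l1");print(r.x,r.fun.reshape(-1,2).round(1).tolist())
# other
for n,p,z in [("bowl",[100,400],50),("cup",[656,268],66),("carton",[680,405],105),("graterfootleft",[398,330],22),("foot left bot",[410,392],22),("captop",[435,355],210)]:
    print(n,onplane(d,T,np.array([p])/2.5-.3+[180,60],z).round(0))
for n,i in(("top",d),("scene",s)):
    c=i["color"][:,:,::-1]
    c=c[180:235,325:395] if n=="top" else c[185:265,255:315]
    cv2.imwrite(f"pics/g_{n}.png",cv2.resize(c,None,fx=8,fy=7.5,interpolation=cv2.INTER_CUBIC))
a=cv2.imread("pics/g_top.png");b=cv2.imread("pics/g_scene.png");print(a.shape,b.shape)
E
```

```text
[[ 674.1   96.1   22. ]
 [ 631.1 -316.1   22. ]
 [ 365.2 -286.3   22. ]
 [ 408.6  126.5   22. ]
 [ 500.5 -269.2   22. ]]
[522.85136819 -73.28293735  17.82095055  -6.44006111] [[-0.1, -0.0], [-0.6, 0.8], [-0.5, -0.3], [0.1, -1.0], [0.3, 0.0], [0.4, 0.8], [2.2, 3.3], [-1.3, -0.3], [-5.2, -2.7], [-0.4, -0.6]]
bowl [[438. 427.  50.]]
cup [[ 627. -436.   66.]]
carton [[ 416. -454.  105.]]
graterfootleft [[541. -37.  22.]]
foot left bot [[443. -54.  22.]]
captop [[493. -79. 210.]]
(412, 560, 3) (600, 480, 3)
```

```bash
python3 - <<'E'
import cv2,numpy as np
a=cv2.imread("pics/top0.png")[175:230,330:385];b=cv2.imread("pics/scene0.png")[188:258,260:310]
a=cv2.resize(a,(400,400),interpolation=cv2.INTER_CUBIC);b=cv2.resize(b,(400,560),interpolation=cv2.INTER_CUBIC)
o=np.zeros((560,800,3),np.uint8);o[:400,:400]=a;o[:,400:]=b;cv2.imwrite("pics/gz.png",o)
E
```

```text
(no output)
```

View pics/gz.png

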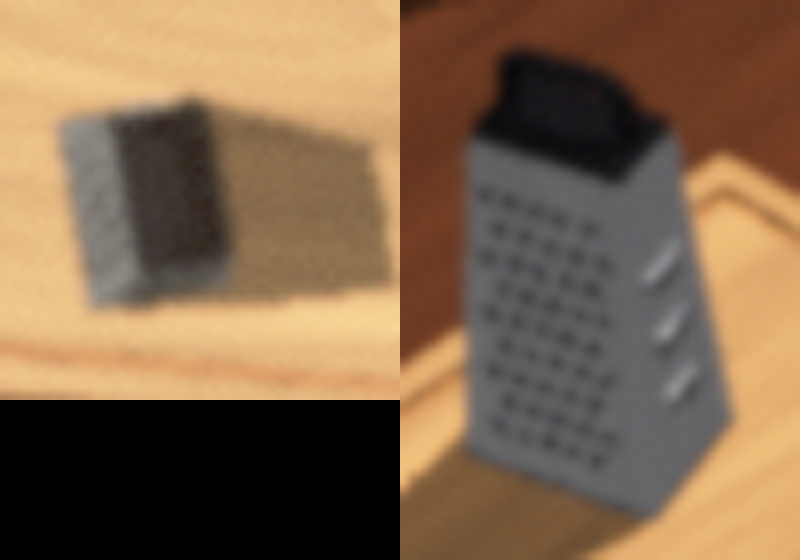

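Left (top view): heel corners at (62,122) and (92,305), with cap edges starting at (115,115) and (140,265). Right (scene view): foot corners at (465,448), (655,520) and (732,420), and cap corners at (470,135), (622,180) and (675,125). I'll fit both views together.

```bash
python3 - <<'E'
from h import *
from scipy.optimize import least_squares
d=pickle.load(open("top0.pkl","rb"));T=cfw(d);s=pickle.load(open("scene0.pkl","rb"));Ts=cfw(s)
pt=np.array([[62,122],[92,305],[115,115],[140,265]])*55/400-.4+[330,175]
Mt=np.array([[52.5,39,0],[-52.5,39,0],[39,24,189],[-39,24,189]])
ps=(np.array([[465,448],[655,520],[732,420],[470,135],[622,180],[675,125]])-[400,0])/8-.4+[260,188]
Ms=np.array([[-52.5,-39,0],[52.5,-39,0],[52.5,39,0],[-39,-24,187],[39,-24,187],[39,24,187]])
f=lambda q:np.r_[(proj(d,T,tf(pose(*q),Mt))-pt).ravel(),(proj(s,Ts,tf(pose(*q),Ms))-ps).ravel()]
r=least_squares(f,[500,-80,22,8],loss="soft_l1");print("grater",r.x.round(1),r.fun.reshape(-1,2).round(1).tolist())
G=pose(*r.x)
px=np.array([[312,247],[573,270],[559,439],[295,416],[546,353]])/2.5-0.3+[180,60]
ps=np.array([[435,293],[333,370],[278,325],[313,343]])*.8
f=lambda q:np.r_[(proj(d,T,tf(pose(q[0],q[1],22,q[2]),BC))-px).ravel()]
r=least_squares(f,[520,0,-5],loss="soft_l1");print("board",r.x.round(2))
B=pose(r.x[0],r.x[1],22,r.x[2]);np.save("B.npy",B)
print("grater in board:",tf(np.linalg.inv(B)@G,[[0,0,0],[-52.5,39,0],[52.5,39,0]]).round(1))
print(np.array(viewer_he:=0))
E
```

```text
grater [499.6 -79.5  22.3   8.8] [[-0.3, -0.9], [0.2, 0.3], [-0.4, -0.7], [0.1, 1.0], [-0.1, 0.3], [-0.1, 0.3], [0.6, -0.3], [-0.4, -0.2], [-0.4, 0.5], [0.0, -0.4]]
board [521.9  -73.52  -6.15]
grater in board: [[-21.5  -8.3   0.3]
 [-82.3  15.9   0.3]
 [ 19.2  42.9   0.3]]
0
```

```bash
cat >> h.py <<'E'
B=np.load("B.npy")
def toolR(tilt,side):  # side -1: fingers lean to -y board
    by=B[:3,1];bx=B[:3,0];t=np.radians(tilt)
    z=side*by*np.sin(t)-np.array([0,0,1])*np.cos(t)
    return np.c_[np.cross(bx,z),bx,z]
def move(s,p,Rt):
    R0=R.from_euler("xyz",s["ee_rot"],degrees=True).as_matrix()
    w=tf(B,p)[0]; print("world",w.round(0),"linear cm",(R0.T@(w-s["ee_pos"])/10).round(2),"rot",(R.from_matrix(R0.T@Rt).as_rotvec(degrees=True)/5).round(2))
def inb(s): return tf(np.linalg.inv(B),s["ee_pos"])[0].round(1)
E
python3 - <<'E'
from h import *
from workcell import observe
s=observe()
move(s,[-18,110,260],toolR(40,-1));move(s,[-18,110,260],toolR(0,1))
E
```

```text
world [516.  38. 282.] linear cm [-48.15 -38.57  -4.37] rot [ 5.48 -6.67 15.1 ]
world [516.  38. 282.] linear cm [-48.15 -38.57  -4.37] rot [-2.000e-02  1.000e-02  1.578e+01]
```

{"api": "apply_moves", "payload": {"steps": [{"linear": [-4,-3,-4.4],"rot": [0,0,0],"grip": 0.6},{"linear": [-9,-7,-4.4],"rot": [0,0,1],"grip": 0.6},{"linear": [-12,-10,-4.4],"rot": [0.6,-0.7,2],"grip": 0.6},{"linear": [-48.2,-38.6,-4.4],"rot": [5.5,-6.7,15.1],"grip": 0.6},{"linear": [-48.2,-38.6,-4.4],"rot": [5.5,-6.7,15.1],"grip": 0.6},{"linear": [-48.2,-38.6,-4.4],"rot": [5.5,-6.7,15.1],"grip": 0.6},{"linear": [-48.2,-38.6,-4.4],"rot": [5.5,-6.7,15.1],"grip": 0.6},{"linear": [-48.2,-38.6,-4.4],"rot": [5.5,-6.7,15.1],"grip": 0.6},{"linear": [-48.2,-38.6,-4.4],"rot": [5.5,-6.7,15.1],"grip": 0.6},{"linear": [-48.2,-38.6,-4.4],"rot": [5.5,-6.7,15.1],"grip": 0.6},{"linear": [-48.2,-38.6,-4.4],"rot": [5.5,-6.7,15.1],"grip": 0.6},{"linear": [-48.2,-38.6,-4.4],"rot": [5.5,-6.7,15.1],"grip": 0.6},{"linear": [-48.2,-38.6,-4.4],"rot": [5.5,-6.7,15.1],"grip": 0.6},{"linear": [-48.2,-38.6,-4.4],"rot": [5.5,-6.7,15.1],"grip": 0.6},{"linear": [-48.2,-38.6,-4.4],"rot": [5.5,-6.7,15.1],"grip": 0.6},{"linear": [-48.2,-38.6,-4.4],"rot": [5.5,-6.7,15.1],"grip": 0.6},{"linear": [-48.2,-38.6,-4.4],"rot": [5.5,-6.7,15.1],"grip": 0.6},{"linear": [-48.2,-38.6,-4.4],"rot": [5.5,-6.7,15.1],"grip": 0.6}]}}

```text
t: 1.9
ee_pos: [516.1, 38.7, 283.0]
ee_rot: [179.9, 40.1, 83.9]
contact_force: [0.3, -0.5, -0.0]
gripper_width: 0.601
finger_force: 0.0
```

```bash
python3 - <<'E'
from h import *
from workcell import observe
s=observe();print(s["t"],inb(s),s["ee_rot"],s["joint_pos"].round(0),s["contact_force"],s["gripper_width"])
move(s,[-18,95,60],toolR(40,-1));move(s,[-18,95,18],toolR(40,-1))
E
```

```text
1.9 [-17.8 111.  261. ] [179.88411075  40.08912028  83.85009905] [ 12.  13.  92. -38.  90.  24.] [ 0.34374991 -0.54696405 -0.01501827] 0.6008251144571072
world [514.  23.  82.] linear cm [11.72 -0.05 16.4 ] rot [ 0.02  0.02 -0.  ]
world [514.  23.  40.] linear cm [14.43 -0.06 19.62] rot [ 0.02  0.02 -0.  ]
```

{"api": "apply_moves", "payload": {"steps": [{"linear": [2.9,0,4],"rot": [0,0,0],"grip": 0.6},{"linear": [5.9,0,8.1],"rot": [0,0,0],"grip": 0.6},{"linear": [8.8,0,12.2],"rot": [0,0,0],"grip": 0.6},{"linear": [11.7,0,16.4],"rot": [0,0,0],"grip": 0.6},{"linear": [13.1,0,18],"rot": [0,0,0],"grip": 0.6},{"linear": [14.4,0,19.6],"rot": [0,0,0],"grip": 0.6},{"linear": [14.4,0,19.6],"rot": [0,0,0],"grip": 0.6},{"linear": [14.4,0,19.6],"rot": [0,0,0],"grip": 0.6}]}}

```text
t: 2.7
ee_pos: [515.0, 22.0, 40.5]
ee_rot: [179.9, 40.1, 83.8]
contact_force: [0.8, -0.1, 0.0]
gripper_width: 0.598
finger_force: 0.0
```

```bash
python3 - <<'E'
from h import *
from workcell import observe
s=observe();print(s["t"],inb(s),s["joint_pos"].round(0),s["contact_force"])
for y in(60,30,-20,-102): move(s,[-18,y,18],toolR(40,-1))
E
```

```text
2.7 [-17.1  94.3  18.5] [ 11.  33.  98. -41.  69.  39.] [ 0.79641721 -0.12571962  0.02747085]
world [510. -12.  40.] linear cm [-2.59 -0.09  2.25] rot [ 0.01  0.02 -0.  ]
world [507. -42.  40.] linear cm [-4.88 -0.09  4.18] rot [ 0.01  0.02 -0.  ]
world [502. -91.  40.] linear cm [-8.71 -0.09  7.4 ] rot [ 0.01  0.02 -0.  ]
world [ 493. -173.   40.] linear cm [-14.98  -0.09  12.69] rot [ 0.01  0.02 -0.  ]
```

{"api": "apply_moves", "payload": {"steps": [{"linear": [-0.8,0,0.67],"rot": [0,0,0],"grip": 0.6},{"linear": [-1.6,0,1.34],"rot": [0,0,0],"grip": 0.6},{"linear": [-2.4,0,2.01],"rot": [0,0,0],"grip": 0.6},{"linear": [-2.7,0,2.27],"rot": [0,0,0],"grip": 0.6},{"linear": [-3.0,0,2.52],"rot": [0,0,0],"grip": 0.6},{"linear": [-3.2,0,2.69],"rot": [0,0,0],"grip": 0.6},{"linear": [-3.4,0,2.86],"rot": [0,0,0],"grip": 0.6},{"linear": [-3.6,0,3.02],"rot": [0,0,0],"grip": 0.6},{"linear": [-3.8,0,3.19],"rot": [0,0,0],"grip": 0.6},{"linear": [-4.0,0,3.36],"rot": [0,0,0],"grip": 0.6},{"linear": [-4.2,0,3.53],"rot": [0,0,0],"grip": 0.6},{"linear": [-4.4,0,3.7],"rot": [0,0,0],"grip": 0.6},{"linear": [-4.6,0,3.86],"rot": [0,0,0],"grip": 0.6},{"linear": [-4.8,0,4.03],"rot": [0,0,0],"grip": 0.6},{"linear": [-5.0,0,4.2],"rot": [0,0,0],"grip": 0.6},{"linear": [-5.2,0,4.37],"rot": [0,0,0],"grip": 0.6}]}}

```text
t: 4.3
ee_pos: [507.5, -46.1, 40.1]
ee_rot: [179.9, 40.1, 83.8]
contact_force: [1.3, 2.7, 0.2]
gripper_width: 0.602
finger_force: 0.9
```

```bash
python3 - <<'E'
from h import *
from workcell import observe,viewer
s=observe();print(s["t"],inb(s),s["joint_pos"].round(0),s["contact_force"])
a=viewer.get_image("top")["color"][170:235,325:390,::-1];b=viewer.get_image("scene")["color"][180:260,250:320,::-1]
a=cv2.resize(a,(390,390),interpolation=cv2.INTER_CUBIC);b=cv2.resize(b,(400,457),interpolation=cv2.INTER_CUBIC)
o=np.zeros((460,800,3),np.uint8);o[:390,:390]=a;o[:457,400:]=b;cv2.imwrite("pics/p1.png",o)
E
```

```text
4.3 [-17.2  25.7  18.1] [  4.  30. 103. -45.  64.  37.] [1.3474401  2.70419436 0.20129186]
```

View pics/p1.png

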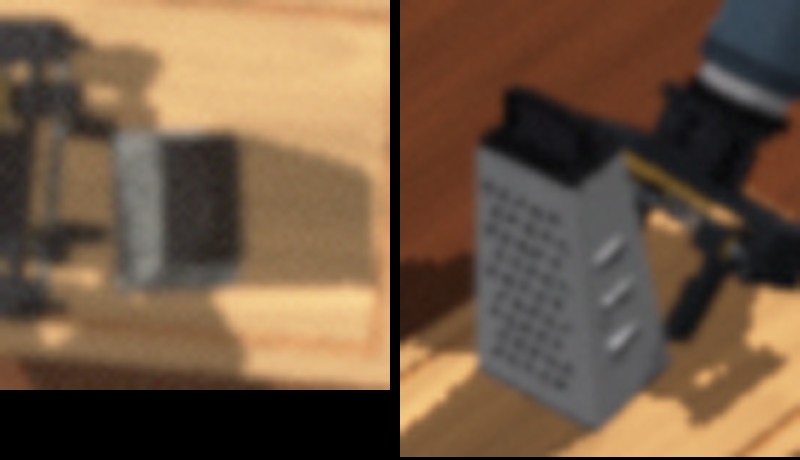

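The grater is still standing, its heel corners now at (117,140) and (122,287), so it's almost square to the board. Contact force is about 3 N. I'll keep pushing.

{"api": "apply_moves", "payload": {"steps": [{"linear": [-0.38,0.03,0.32],"rot": [0,0,0],"grip": 0.6},{"linear": [-0.77,0.06,0.64],"rot": [0,0,0],"grip": 0.6},{"linear": [-1.15,0.1,0.96],"rot": [0,0,0],"grip": 0.6},{"linear": [-1.53,0.15,1.29],"rot": [0,0,0],"grip": 0.6},{"linear": [-1.92,0.2,1.61],"rot": [0,0,0],"grip": 0.6},{"linear": [-2.3,0.25,1.93],"rot": [0,0,0],"grip": 0.6},{"linear": [-2.68,0.3,2.25],"rot": [0,0,0],"grip": 0.6},{"linear": [-3.06,0.35,2.57],"rot": [0,0,0],"grip": 0.6},{"linear": [-3.45,0.4,2.89],"rot": [0,0,0],"grip": 0.6},{"linear": [-3.83,0.45,3.22],"rot": [0,0,0],"grip": 0.6},{"linear": [-4.21,0.5,3.54],"rot": [0,0,0],"grip": 0.6},{"linear": [-4.6,0.55,3.86],"rot": [0,0,0],"grip": 0.6},{"linear": [-4.98,0.6,4.18],"rot": [0,0,0],"grip": 0.6},{"linear": [-5.36,0.65,4.5],"rot": [0,0,0],"grip": 0.6},{"linear": [-5.74,0.7,4.82],"rot": [0,0,0],"grip": 0.6},{"linear": [-6.13,0.75,5.14],"rot": [0,0,0],"grip": 0.6},{"linear": [-6.51,0.8,5.46],"rot": [0,0,0],"grip": 0.6},{"linear": [-6.9,0.85,5.79],"rot": [0,0,0],"grip": 0.6},{"linear": [-7.2,0.9,6.04],"rot": [0,0,0],"grip": 0.6},{"linear": [-7.5,0.9,6.3],"rot": [0,0,0],"grip": 0.6}]}}

```text
t: 6.4
ee_pos: [506.0, -144.6, 40.3]
ee_rot: [179.9, 40.1, 83.8]
contact_force: [0.7, 2.7, -0.6]
gripper_width: 0.598
finger_force: 1.1
```

```bash
python3 - <<'E'
from h import *
from workcell import observe,viewer
s=observe();print(s["t"],inb(s),s["joint_pos"].round(0),s["contact_force"])
move(s,[-7,-102,18],toolR(40,-1))
E
```

```text
6.4 [ -8.2 -72.3  18.3] [ -7.  28. 106. -50.  57.  32.] [ 0.665709    2.67319275 -0.60257688]
world [ 504. -174.   40.] linear cm [-2.25  0.12  1.93] rot [ 0.01  0.02 -0.01]
```

Push the last 30 mm, slow to a stop, then back off.

{"api": "apply_moves", "payload": {"steps": [{"linear": [-0.3,0,0.25],"rot": [0,0,0],"grip": 0.6},{"linear": [-0.6,0,0.5],"rot": [0,0,0],"grip": 0.6},{"linear": [-0.9,0,0.75],"rot": [0,0,0],"grip": 0.6},{"linear": [-1.2,0,1.01],"rot": [0,0,0],"grip": 0.6},{"linear": [-1.5,0,1.26],"rot": [0,0,0],"grip": 0.6},{"linear": [-1.8,0,1.51],"rot": [0,0,0],"grip": 0.6},{"linear": [-2.0,0,1.68],"rot": [0,0,0],"grip": 0.6},{"linear": [-2.15,0,1.8],"rot": [0,0,0],"grip": 0.6},{"linear": [-2.25,0,1.89],"rot": [0,0,0],"grip": 0.6},{"linear": [-2.25,0,1.89],"rot": [0,0,0],"grip": 0.6},{"linear": [-1.9,0,1.6],"rot": [0,0,0],"grip": 0.6},{"linear": [-1.1,0,0.92],"rot": [0,0,0],"grip": 0.6},{"linear": [0.8,0,-0.67],"rot": [0,0,0],"grip": 0.6},{"linear": [3.5,0,-2.94],"rot": [0,0,0],"grip": 0.6},{"linear": [6.5,0,-5.45],"rot": [0,0,0],"grip": 0.6},{"linear": [6.5,0,-8.5],"rot": [0,0,0],"grip": 0.6},{"linear": [4,0,-12.5],"rot": [0,0,0],"grip": 0.6},{"linear": [1,0,-16.5],"rot": [0,0,0],"grip": 0.6},{"linear": [-2,0,-20],"rot": [0,0,0],"grip": 0.6},{"linear": [-4,0,-23.5],"rot": [0,0,0],"grip": 0.6}]}}

```text
t: 8.4
ee_pos: [518.8, -23.3, 248.6]
ee_rot: [179.8, 40.1, 83.7]
contact_force: [0.9, -1.3, -0.5]
gripper_width: 0.598
finger_force: 0.0
```

```bash
python3 - <<'E'
from h import *
from workcell import observe,viewer
s=observe();print(s["t"],inb(s),s["joint_pos"].round(0),s["contact_force"])
for n in("top","scene"): pickle.dump(viewer.get_image(n),open(n+"2.pkl","wb"))
a=pickle.load(open("top2.pkl","rb"))["color"][170:235,340:405,::-1];b=pickle.load(open("scene2.pkl","rb"))["color"][200:280,230:300,::-1]
a=cv2.resize(a,(390,390),interpolation=cv2.INTER_CUBIC);b=cv2.resize(b,(400,457),interpolation=cv2.INTER_CUBIC)
o=np.zeros((460,800,3),np.uint8);o[:390,:390]=a;o[:457,400:]=b;cv2.imwrite("pics/p2.png",o)
E
```

```text
8.4 [ -8.5  49.6 226.6] [  6.  13.  97. -39.  83.  22.] [ 0.93060452 -1.32849996 -0.46095218]
```

View pics/p2.png

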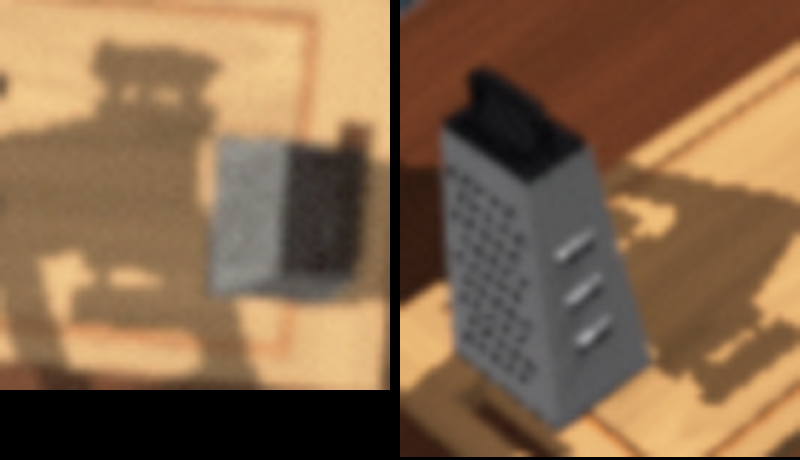

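The grater stands square to the board. Top view: heel corners at (219,138) and (211,297). Scene view: foot corners at (458,355), (560,430) and (650,358). I'll fit the pose and plan the topple.

```bash
python3 - <<'E'
from h import *
from scipy.optimize import least_squares
from workcell import observe
d=pickle.load(open("top2.pkl","rb"));T=cfw(d);s=pickle.load(open("scene2.pkl","rb"));Ts=cfw(s)
pt=np.array([[219,138],[211,297],[290,143],[282,272]])/6-.4+[340,170]
Mt=np.array([[52.5,39,0],[-52.5,39,0],[39,24,189],[-39,24,189]])
ps=(np.array([[458,355],[560,430],[650,358],[442,125],[530,182],[588,140]])-[400,0])/5.714-.4+[230,200]
Ms=np.array([[-52.5,-39,0],[52.5,-39,0],[52.5,39,0],[-39,-24,187],[39,-24,187],[39,24,187]])
f=lambda q:np.r_[(proj(d,T,tf(pose(*q),Mt))-pt).ravel(),(proj(s,Ts,tf(pose(*q),Ms))-ps).ravel()]
r=least_squares(f,[500,-200,22,-6],loss="soft_l1");print("grater",r.x.round(1),r.fun.reshape(-1,2).round(1).tolist())
print("in board:",tf(np.linalg.inv(B)@pose(*r.x),[[0,0,0],[-52.5,39,0],[52.5,39,0]]).round(1))
q=observe()
move(q,[-8,50,310],toolR(40,-1));move(q,[-8,-230,310],toolR(40,1));move(q,[-8,-230,155],toolR(40,1))
E
```

```text
grater [ 480.7 -218.2   21.7   -4. ] [[-0.1, -0.3], [0.0, -0.1], [-0.5, -0.6], [-0.1, 0.5], [-1.3, -0.9], [0.4, 0.2], [0.6, 0.1], [-0.7, 0.1], [-0.4, 0.3], [0.3, 0.0]]
in board: [[ -25.5 -148.2   -0.3]
 [ -79.4 -111.2   -0.3]
 [  25.5 -107.3   -0.3]]
world [519. -23. 332.] linear cm [-5.16 -0.15 -6.05] rot [ 0.12  0.   -0.08]
world [ 489. -301.  332.] linear cm [-26.61  -0.19  11.96] rot [ 0.16 16.    0.02]
world [ 489. -301.  177.] linear cm [-16.64  -0.38  23.83] rot [ 0.16 16.    0.02]
```

{"api": "apply_moves", "payload": {"steps": [{"linear": [-2.6,0,-3],"rot": [0,0,0],"grip": 0.4},{"linear": [-5.2,0,-6],"rot": [0,0,0],"grip": 0.4},{"linear": [-5.2,0,-6],"rot": [0,0,0],"grip": 0.4},{"linear": [-7.3,-0.2,-4.2],"rot": [0,1.6,0],"grip": 0.4},{"linear": [-9.5,-0.4,-2.4],"rot": [0,3.2,0],"grip": 0.4},{"linear": [-11.6,-0.6,-0.6],"rot": [0,4.8,0],"grip": 0.4},{"linear": [-13.8,-0.8,1.2],"rot": [0,6.4,0],"grip": 0.4},{"linear": [-15.9,-1,3],"rot": [0.1,8,0],"grip": 0.4},{"linear": [-18,-1.2,4.8],"rot": [0.1,9.6,0],"grip": 0.4},{"linear": [-20.2,-1.4,6.6],"rot": [0.1,11.2,0],"grip": 0.4},{"linear": [-22.3,-1.6,8.4],"rot": [0.1,12.8,0],"grip": 0.4},{"linear": [-24.5,-1.8,10.2],"rot": [0.1,14.4,0],"grip": 0.4},{"linear": [-26.6,-1.9,12],"rot": [0.16,16,0],"grip": 0.4},{"linear": [-26.6,-1.9,12],"rot": [0.16,16,0],"grip": 0.4},{"linear": [-26.6,-1.9,12],"rot": [0.16,16,0],"grip": 0.4}]}}

```text
t: 10.0
ee_pos: [469.1, -301.5, 321.9]
ee_rot: [-178.8, -40.1, 82.9]
contact_force: [-0.3, 0.4, 1.0]
gripper_width: 0.402
finger_force: 0.0
```

```bash
python3 - <<'E'
from h import *
from workcell import observe
s=observe();print(s["t"],inb(s),s["ee_rot"],s["joint_pos"].round(0),s["contact_force"])
for p in([-25,-230,150],[-25,-190,150],[-25,-115,150]):move(s,p,toolR(40,1))
E
```

```text
10.0 [ -28.1 -232.4  299.9] [-178.77267864  -40.14994769   82.89820298] [-58.  22.  76.  25. 114. -48.] [-0.3280365   0.37947898  1.02747812]
world [ 472. -300.  172.] linear cm [-9.48  0.56 11.6 ] rot [-0.12 -0.03 -0.15]
world [ 477. -260.  172.] linear cm [-6.42  0.55 14.18] rot [-0.12 -0.03 -0.15]
world [ 485. -185.  172.] linear cm [-0.69  0.52 19.02] rot [-0.12 -0.03 -0.15]
```

{"api": "apply_moves", "payload": {"steps": [{"linear": [-2.4,0.1,2.9],"rot": [0,0,0],"grip": 0.4},{"linear": [-4.8,0.3,5.8],"rot": [0,0,0],"grip": 0.4},{"linear": [-7.2,0.4,8.7],"rot": [-0.1,0,-0.1],"grip": 0.4},{"linear": [-8.8,0.5,10.8],"rot": [-0.1,0,-0.15],"grip": 0.4},{"linear": [-9.5,0.5,11.6],"rot": [-0.1,0,-0.15],"grip": 0.4},{"linear": [-9.5,0.5,11.6],"rot": [-0.1,0,-0.15],"grip": 0.4},{"linear": [-8.6,0.5,12.3],"rot": [-0.1,0,-0.15],"grip": 0.4},{"linear": [-7.8,0.5,13],"rot": [-0.1,0,-0.15],"grip": 0.4},{"linear": [-7,0.5,13.7],"rot": [-0.1,0,-0.15],"grip": 0.4},{"linear": [-6.5,0.5,14.1],"rot": [-0.1,0,-0.15],"grip": 0.4},{"linear": [-6.3,0.5,14.3],"rot": [-0.1,0,-0.15],"grip": 0.4},{"linear": [-6.1,0.5,14.45],"rot": [-0.1,0,-0.15],"grip": 0.4},{"linear": [-5.9,0.5,14.6],"rot": [-0.1,0,-0.15],"grip": 0.4},{"linear": [-5.7,0.5,14.8],"rot": [-0.1,0,-0.15],"grip": 0.4},{"linear": [-5.5,0.5,14.95],"rot": [-0.1,0,-0.15],"grip": 0.4},{"linear": [-5.3,0.5,15.1],"rot": [-0.1,0,-0.15],"grip": 0.4},{"linear": [-5.1,0.5,15.3],"rot": [-0.1,0,-0.15],"grip": 0.4},{"linear": [-4.9,0.5,15.45],"rot": [-0.1,0,-0.15],"grip": 0.4}]}}

```text
t: 11.8
ee_pos: [479.5, -240.3, 175.4]
ee_rot: [179.7, -39.9, 84.2]
contact_force: [0.5, -0.8, 0.5]
gripper_width: 0.398
finger_force: 0.7
```

```bash
python3 - <<'E'
from h import *
from workcell import observe
s=observe();print(s["t"],inb(s),s["joint_pos"].round(0),s["contact_force"])
for p in([-25,-115,150],[-25,-100,150]):move(s,p,toolR(40,1))
E
```

```text
11.8 [ -24.3 -170.4  153.4] [-54.  26.  89.  25.  97. -53.] [ 0.48566568 -0.76724627  0.51347991]
world [ 485. -185.  172.] linear cm [ 4.03 -0.05  3.81] rot [0.   0.02 0.06]
world [ 486. -170.  172.] linear cm [ 5.18 -0.04  4.77] rot [0.   0.02 0.06]
```

{"api": "apply_moves", "payload": {"steps": [{"linear": [0.23,0,0.2],"rot": [0,0,0],"grip": 0.4},{"linear": [0.46,0,0.4],"rot": [0,0,0],"grip": 0.4},{"linear": [0.69,0,0.6],"rot": [0,0,0],"grip": 0.4},{"linear": [0.92,0,0.8],"rot": [0,0,0],"grip": 0.4},{"linear": [1.15,0,1],"rot": [0,0,0],"grip": 0.4},{"linear": [1.38,0,1.2],"rot": [0,0,0],"grip": 0.4},{"linear": [1.61,0,1.4],"rot": [0,0,0],"grip": 0.4},{"linear": [1.84,0,1.6],"rot": [0,0,0],"grip": 0.4},{"linear": [2.07,0,1.8],"rot": [0,0,0],"grip": 0.4},{"linear": [2.3,0,2],"rot": [0,0,0],"grip": 0.4},{"linear": [2.53,0,2.2],"rot": [0,0,0],"grip": 0.4},{"linear": [2.76,0,2.4],"rot": [0,0,0],"grip": 0.4},{"linear": [2.99,0,2.6],"rot": [0,0,0],"grip": 0.4},{"linear": [3.22,0,2.8],"rot": [0,0,0],"grip": 0.4},{"linear": [3.45,0,3],"rot": [0,0,0],"grip": 0.4},{"linear": [3.68,0,3.2],"rot": [0,0,0],"grip": 0.4},{"linear": [3.91,0,3.4],"rot": [0,0,0],"grip": 0.4},{"linear": [4.14,0,3.6],"rot": [0,0,0],"grip": 0.4},{"linear": [4.37,0,3.8],"rot": [0,0,0],"grip": 0.4},{"linear": [4.6,0,4],"rot": [0,0,0],"grip": 0.4}]}}

```text
t: 13.8
ee_pos: [485.7, -179.5, 174.1]
ee_rot: [179.7, -39.9, 84.2]
contact_force: [0.1, 0.4, 0.0]
gripper_width: 0.399
finger_force: 0.0
```

```bash
python3 - <<'E'
from h import *
from workcell import observe,viewer
s=observe();print(s["t"],inb(s),s["joint_pos"].round(0),s["contact_force"])
a=viewer.get_image("top")["color"][150:250,300:420,::-1];b=viewer.get_image("scene")["color"][180:300,210:360,::-1]
a=cv2.resize(a,(400,333),interpolation=cv2.INTER_CUBIC);b=cv2.resize(b,(400,320),interpolation=cv2.INTER_CUBIC)
o=np.zeros((333,800,3),np.uint8);o[:333,:400]=a;o[:320,400:]=b;cv2.imwrite("pics/p3.png",o)
E
```

```text
13.8 [ -24.6 -109.3  152.1] [-51.  22.  94.  27.  93. -50.] [0.07685378 0.43848176 0.02437404]
```

View pics/p3.png

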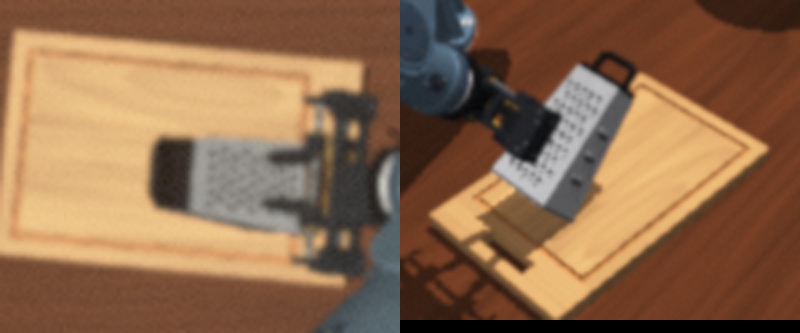

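The grater is mid-fall, tipping towards +y with its coarse face up. I'll back the tool away.

{"api": "apply_moves", "payload": {"steps": [{"linear": [0,0,0],"rot": [0,0,0],"grip": 0.4},{"linear": [-1,0,-1.5],"rot": [0,0,0],"grip": 0.4},{"linear": [-3,0,-4.5],"rot": [0,0,0],"grip": 0.4},{"linear": [-5.5,0,-8],"rot": [0,0,0],"grip": 0.4},{"linear": [-7,0,-12],"rot": [0,0,0],"grip": 0.4},{"linear": [-8,0,-16],"rot": [0,0,0],"grip": 0.4},{"linear": [-8,0,-16],"rot": [0,0,0],"grip": 0.4},{"linear": [-8,0,-16],"rot": [0,0,0],"grip": 0.4},{"linear": [-8,0,-16],"rot": [0,0,0],"grip": 0.4},{"linear": [-8,0,-16],"rot": [0,0,0],"grip": 0.4},{"linear": [-8,0,-16],"rot": [0,0,0],"grip": 0.4}]}}

```text
t: 15.0
ee_pos: [468.6, -341.6, 245.0]
ee_rot: [179.8, -40.0, 84.3]
contact_force: [-0.1, 0.2, -0.6]
gripper_width: 0.4
finger_force: 0.0
```

```bash
python3 - <<'E'
from h import *
from workcell import observe,viewer
s=observe();print(s["t"],inb(s),s["contact_force"])
for n in("top","scene"): pickle.dump(viewer.get_image(n),open(n+"4.pkl","wb"))
a=pickle.load(open("top4.pkl","rb"))["color"][150:250,300:400,::-1];b=pickle.load(open("scene4.pkl","rb"))["color"][190:290,220:340,::-1]
a=cv2.resize(a,(400,400),interpolation=cv2.INTER_CUBIC);b=cv2.resize(b,(400,333),interpolation=cv2.INTER_CUBIC)
o=np.zeros((400,800,3),np.uint8);o[:,:400]=a;o[:333,400:]=b;cv2.imwrite("pics/p4.png",o)
E
```

```text
15.0 [ -24.3 -272.3  223. ] [-0.14855162  0.24604916 -0.5515666 ]
```

View pics/p4.png

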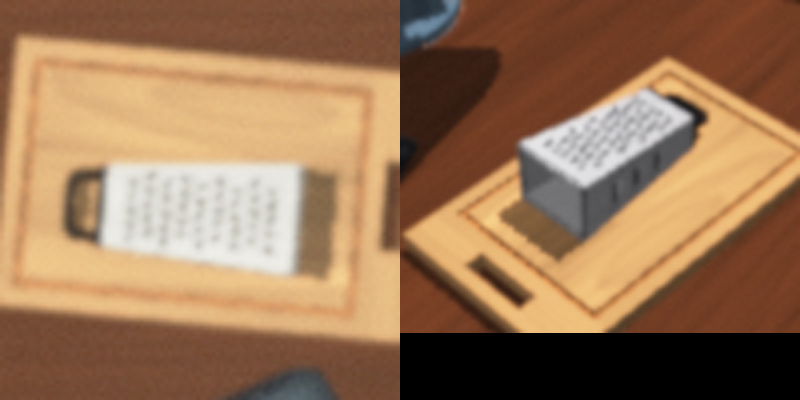

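The grater lies flat, coarse side up. In the top view the handle end is at x≈65 (groove about 35) and the foot corners are at (301,165) and (296,275). I'll check those numbers, then hand in.

```bash
python3 - <<'E'
from h import *
from workcell import observe,env
d=pickle.load(open("top4.pkl","rb"));T=cfw(d);Bi=np.linalg.inv(B)
q=lambda p,z:tf(Bi,onplane(d,T,np.array(p)/4-.4+[300,150],z)).round(0)
P=q([[301,165],[296,275]],98);Q=q([[68,172],[66,240]],50)
print(P,Q)
if np.all(abs(np.r_[P,Q][:,0])<100) and np.all(abs(np.r_[P,Q][:,1])<150): print(env.finish_job())
E
```

```text
[[ 25. -93.  76.]
 [-78. -97.  76.]] [[  1. 125.  28.]
 [-64. 121.  28.]]
the job is handed in; nothing more can be done
None
```

The grater lies flat on the board, coarse side up. It measured inside the juice groove by about 27 mm or more on every side, and the job is handed in; no pass/fail result came back.

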